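Slide the top tier aside and put the dreidel away

ROBOT

A 7-joint arm with a two-finger parallel gripper is mounted at the origin on the work surface. World frame = base frame: x ahead of the robot, y to its left, z up, the work surface at z = 0. Lengths are in m, angles in rad, forces in N, time in s.
With the tool pointing down it reaches from about 0.425 to 0.95 m from the base axis. Payload 4.7 kg.
Tool frame: the origin (TCP) lies between the finger pads; the fingertips stand 22 mm ahead of it and the grasp point (between the pads) lies 3 mm ahead of it (ctrl.tips_ahead is the distance from the TCP to the fingertips, in m); z points along the fingers, y is the line along which they close (so a half turn about z gives the same grasp; the last joint's range is limited). The gripper opens to 85 mm and grips with 20 to 120 N. Pads are 22 mm wide; open, the fingers measure 114 mm over their backs; the gripper's body (76 mm by 85 mm) begins 54 mm behind the grasp point. The pads swing forward as they close: fully open they stand 13 mm farther back than shut.
Start: joints at [-1.293, 0.469, -0.049, 1.532, 0.024, 1.141, -0.082], TCP at [0.204, 0.644, 0.253] pointing down, gripper open.
Joint ranges: [-2.59, 2.59], [-0.33, 1.99], [-1.39, 1.29], [0.1, 2.45], [-1.04, 4.18], [0.21, 1.99], [-2.66, 2.66]. Speed limits (rad/s): [2.57, 2.57, 3.14, 3.14, 3.14, 3.14, 3.14].

INTERFACE

Orientations are given as a unit quaternion [w, x, y, z].
In Python, from bench import ctrl gives the robot as it stands.
- The arm moves only by the shell command python3 -m creep FILE [FORCE], which reads ROWS from the file FILE. ROWS is a JSON list of rows, 1 to 5 of them, each written [[dx, dy, dz], turn, opening]: dx, dy, dz in units of 100 mm, then a turn about the tool's z in units of 0.25 rad, then the finger opening in m; each row shifts and turns the commanded pose from where the row before left it, along the tool's axes as they then stand; what a row does not reach is not made up. A row lasts 1/12 s, in which the tool goes at most 0.0417 m and 0.125 rad, less where a joint would pass 70% of its speed; a pose out of reach is approached as far as the arm can. The fingers move at their own pace and stop on an object; FORCE is the grip in N (left out, the last holds). Time passes only in rows, so rows that do not move let the fingers close. It prints the time, the measured TCP pose, the force, the opening and the grip force at its end. Input that does not fit is refused with a message, and nothing moves.
- ctrl.read_state(): the state, without advancing time (a new reading comes with each control period).
- ctrl.camera(name): name is "scene" or "top" or "wrist"; returns a dict with "color" (420x560x3 uint8, red, green, blue), "intrinsics" (3x3 intrinsics, pixels), "origin" and "attitude" of the camera in the world. Camera axes: x right, y up, looking along -z (the intrinsics and any distortion apply to the point x, -y, -z); pixel columns grow to the right and rows downward; lengths in m; the calibration is good to about 2 mm. A picture is of the moment at which its call begins. There is no depth.
- ctrl.close_job(): hands the job in; it is judged then, once.
The state is a dict: "t": time; "joint_pos": joint angles; "joint_vel": joint speeds; "effort": joint torques, N m; "position": TCP position; "ee_rot": TCP orientation; "wrist_force": force on the tool from outside, world axes, zero at the start; "ft_torque": the same for the moment, N m; "opening": finger opening in m; "grasp_force": force on a finger pad.
Only numpy, scipy, OpenCV 4.12 (cv2) and the standard library are available. Lean on these libraries where they do the work, as an engineer would, in place of code of your own. Each camera call takes 0.05 s, during which the arm holds its last target. There are 200 camera calls.

TASK

Put the yellow dreidel away in the middle tier of the clear organiser. To get at it, slide the top tier sideways (its spring clip makes a handle), without lifting it or shifting the tiers below, across on to the empty ledge until you feel it bear firmly but gently on the rubber-tipped stop; leave it there, then lay the dreidel in the uncovered middle tier.

Things in the scene. Friction and masses are not known exactly. Their poses are not given: they have to be found in the camera images.
- stand: Fixed white base plate 150 x 240 x 6 mm. Origin: on the sill, between the stack of tiers (centred at y = -58 mm, ends at y = -8) and the clear ledge (y = +8 to +124 mm). The tiers' and bumper's axes run along the stand's x and y. The top tier slides along +y, bridging the small gap, and is clear of the middle tier when its origin is beyond y = +44 mm.
- ledge (a point): Centre of the ledge's flat deck, 66 mm from the stand's origin towards +y, 69.5 mm above the sill: 0.5 mm lower than the top tier's underside at the start. Its near edge slopes as a lead-in; white side lips, 129 mm apart inside, stand 6 mm over the deck.
- tier_top: Clear tray 120 (x) x 100 (y) x 32 mm high, 3 mm floor and walls, open on top; origin: centre of underside. White lips on its two x sides stand 4 mm over the rim, 125 mm apart: the tray above slides only along y, 2.5 mm play each side. The top one: blue floor, about 0.25 kg, underside 70 mm above the sill. A spring clip sits fast on the middle of its +y wall.
- clip (a point): Grip point: centre of the upright of the black and steel spring clip on the top tier. The upright is 18 (x) x 10 (y) x 32 mm high. The point lies 52 mm above the tier's underside, 20 mm above its rim, 48.5 mm from its centre towards +y. The clip does not come off.
- tier_mid: Clear tray 120 (x) x 100 (y) x 32 mm high, 3 mm floor and walls, open on top; origin: centre of underside. White lips on its two x sides stand 4 mm over the rim, 125 mm apart: the tray above slides only along y, 2.5 mm play each side. The middle one: yellow floor, 0.4 kg, empty, loose, underside 38 mm above the sill. Inside 114 x 94 mm.
- tier_low: Clear tray 120 (x) x 100 (y) x 32 mm high, 3 mm floor and walls, open on top; origin: centre of underside. White lips on its two x sides stand 4 mm over the rim, 125 mm apart: the tray above slides only along y, 2.5 mm play each side. The bottom one: full of candles, 0.6 kg, loose, underside 6 mm above the sill.
- bumper: Fixed grey block 70 (x) x 34 (y) x 96 mm high beyond the ledge. Origin: centre of underside. From its -y face, 88 mm above the sill, juts a rubber-tipped rigid plunger, 15 mm across: the stop. It was set by hand to jut 6 to 32 mm, not measured: feel for it. The tier meets it with its origin at y = +50 to +76 mm of the stand. About 5 N is a firm, gentle push; over 15 N too much.
- dreidel: Yellow dreidel lying on a flat side on the sill: square body 30 x 30 x 30 mm, pointed tip 14 mm long to +x, round stem 8 mm thick and 20 mm long to -x (64 mm over all), 30 g. Origin: under the middle of the square body. Grip the body across y (30 mm).
- lighter: Bystander: matte steel lighter 57 x 37 x 13 mm lying on the sill. Origin: centre of its underside. Leave alone.
- dish: Bystander: white porcelain dish, 120 mm across, 22 mm high. Origin: centre of its underside. Leave alone.
- carton: Bystander: candle carton 110 x 70 x 30 mm. Origin: centre of its underside. Leave alone.
Things that resemble listed ones, but are neither listed nor needed, are in the scene too. Leave any purple look-alike of the tier_top alone.

How it is judged:
On the way:
1. the top tier, on the ledge clear of the middle tier, is pressed against the stop with at least 2.5 N for 0.1 s (y of tier_top in the frame of stand above 0.044 m and contact force between tier_top and bumper above 2.5 N), for 0.1 s.
At the end, for the whole second after the job is handed in: The top tier lies flat and at rest on the ledge between its lips (its origin 44 to 80 mm along the stand's y, within 8 mm of the centre line, within 0.08 rad of straight), the dreidel lies at rest inside the middle tier, and the middle and bottom tiers are within 6 mm of where they started (y of tier_top in the frame of stand between 0.044 and 0.08 m and x of tier_top in the frame of stand between -0.008 and 0.008 m and z of tier_top in the frame of stand between 0.066 and 0.073 m and angle between the y axis of tier_top and the y axis of stand, either way round below 0.08 rad and linear speed of tier_top below 0.02 m/s and x of dreidel in the frame of tier_mid between -0.057 and 0.057 m and y of dreidel in the frame of tier_mid between -0.047 and 0.047 m and z of dreidel in the frame of tier_mid between -0.003 and 0.034 m and linear speed of dreidel below 0.03 m/s and distance of each of tier_mid, tier_low from where it was at the start of the episode below 0.006 m); the robot touches nothing.
It fails at once if the top tier is lifted more than 12 mm or tipped more than 0.2 rad (z of tier_top in the frame of stand above 0.082 m or angle between tier_top's own z axis and vertical above 0.2 rad).
It fails at once if the top tier is rammed against the stop (over 15 N) (contact force between tier_top and bumper above 15 N).
It fails at once if the top tier is pressed on the middle tier with more than 25 N (contact force between tier_top and tier_mid above 25 N).
It fails at once if the middle or bottom tier is shifted by more than 8 mm (distance of any of tier_mid, tier_low from where it was at the start of the episode above 0.008 m).
It fails at once if the lighter, dish or carton is shifted by more than 20 mm (distance of any of lighter, dish, carton from where it was at the start of the episode above 0.02 m).
It also fails if it takes over 58 s, if anything falls off the work surface, if the arm or the gripper's body presses on something with over 40 N, if the wrist force passes 120 N, or if a joint passes its speed limit or range.

## Working session

There is one attempt and no reset: what is moved stays moved. The work goes in short steps, Python scripts to look and compute and a shell command to move; the robot and the scene stay as the last step left them, time stands still between calls to the robot, and variables do not carry over. Pictures are saved under pics/ and viewed, at most 10 in all, crops included, and the job is handed in when it is done.

```bash
ls; mkdir -p pics
python3 - <<'E'
from bench import ctrl
import cv2,json,numpy as np
for n in("scene","top"):
    c=ctrl.camera(n); cv2.imwrite(f"pics/{n}1.png",cv2.cvtColor(c["color"],cv2.COLOR_RGB2BGR)); print(n,np.array(c["intrinsics"]).tolist(),c["origin"],c["attitude"],[k for k in c])
s=ctrl.read_state();print(s["t"],s["position"],s["ee_rot"],s["wrist_force"])
E
```

```text
pics
scene [[453.8308107283222, 0.0, 281.00152540871966], [0.0, 453.8308107283222, 198.44463049438846], [0.0, 0.0, 1.0]] [ 1.10354548 -0.68151324  0.67067073] [0.80736434 0.44415092 0.17750123 0.34552293] ['color', 'intrinsics', 'origin', 'attitude']
top [[429.971274236158, 0.0, 277.704592913636], [0.0, 429.971274236158, 206.57419567835444], [0.0, 0.0, 1.0]] [ 0.32009266 -0.05115299  1.07901676] [-0.69613118 -0.06446434  0.0546131   0.71292576] ['color', 'intrinsics', 'origin', 'attitude']
0.1 [0.20368604 0.64302647 0.2523563 ] [-1.08696633e-04  1.52776401e-01  9.88260390e-01 -8.72515879e-04] [0.22447188 0.22874511 0.56550051]
```

View pics/scene1.png

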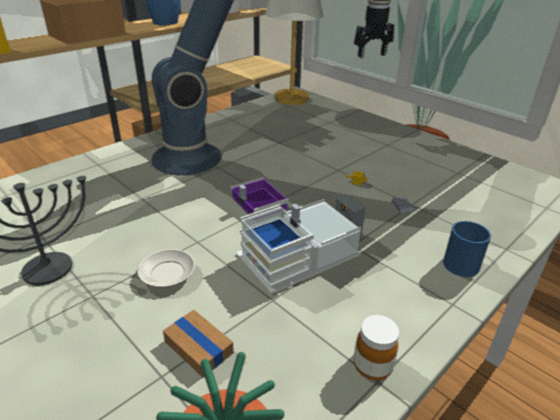

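View pics/top1.png

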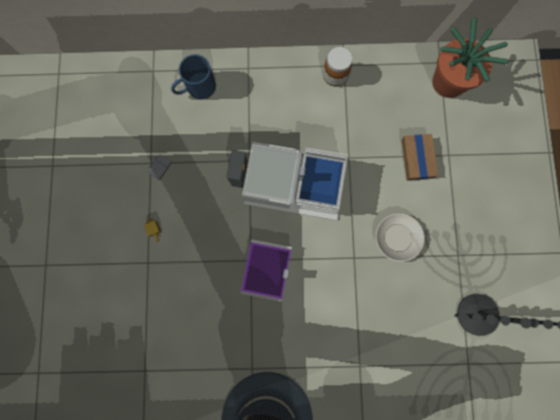

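The top view shows the blue-floored stack at (322,182), the ledge at (272,174) and the bumper at (237,165). It also shows the dreidel at (152,228) and the lighter at (160,168). The purple tray at (267,270) has no stack or ledge, so it is the look-alike; the blue-floored tray on the stack next to the ledge fits tier_top. I'll confirm that in one enlarged crop.

```bash
cat > h.py <<'E'
import numpy as np,cv2
from scipy.spatial.transform import Rotation as R
from bench import ctrl
def rot(q): return R.from_quat([q[1],q[2],q[3],q[0]])
def ray(c,uv,z):
    K=np.array(c["intrinsics"]); p=np.linalg.solve(K,[uv[0],uv[1],1]); d=rot(c["attitude"]).apply([p[0],-p[1],-p[2]])
    o=np.array(c["origin"]); return o+d*(z-o[2])/d[2]
def proj(c,P):
    p=rot(c["attitude"]).inv().apply(np.atleast_2d(P)-c["origin"]); K=np.array(c["intrinsics"])
    q=np.c_[p[:,0],-p[:,1],-p[:,2]]@K.T; return q[:,:2]/q[:,2:]
def tool(dP): # world shift -> tool axes
    return rot(ctrl.read_state()["ee_rot"]).inv().apply(dP)
def yaw(): # world heading of tool x
    x=rot(ctrl.read_state()["ee_rot"]).apply([1,0,0]); return np.arctan2(x[1],x[0])
E
python3 - <<'E'
from h import *
c=ctrl.camera("top"); im=cv2.cvtColor(c["color"],cv2.COLOR_RGB2BGR)
a=cv2.resize(im[130:230,220:355],None,fx=4,fy=4,interpolation=cv2.INTER_CUBIC)
b=cv2.resize(im[205:250,130:175],None,fx=5,fy=5,interpolation=cv2.INTER_CUBIC)
o=np.zeros((400,540+225,3),np.uint8);o[:,:540]=a;o[:225,540:]=b
cv2.imwrite("pics/crop1.png",o)
print("rough: tray",ray(c,(322,182),.073),"ledge",ray(c,(272,174),.07),"dreidel",ray(c,(152,228),.03),"dish",ray(c,(401,238),.02))
E
```

```text
rough: tray [ 0.54846457 -0.14634369  0.073     ] ledge [ 0.57204674 -0.02702553  0.07      ] dreidel [0.45306297 0.27259966 0.03      ] dish [ 0.41460568 -0.33947995  0.02      ]
```

View pics/crop1.png

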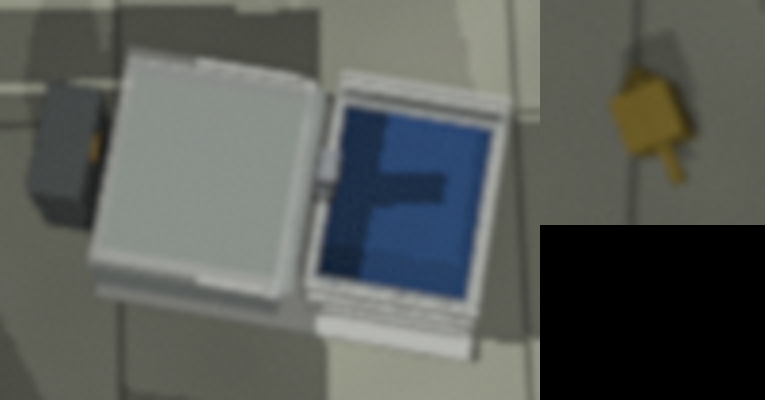

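The crop confirms it: the blue tray with the clip at about crop (327,168) faces the ledge, and the bumper's orange plunger is at crop (95,147). Now I'll fit the stand's pose.

Run:
```python
from h import *
from scipy.optimize import least_squares
c=ctrl.camera("top"); s=ctrl.camera("scene")
px=lambda u,v:(220+u/4,130+v/4)
def loc(p,uv,z):
    w=ray(c,px(*uv),z)[:2]-p[:2]; t=p[2]; return np.array([np.cos(t)*w[0]+np.sin(t)*w[1],-np.sin(t)*w[0]+np.cos(t)*w[1]])
full=lambda p:1e3*np.r_[loc(p,(490,128),.073)-[.057,-.105], loc(p,(470,290),.073)[1]+.105, loc(p,(365,110),.073)[0]-.057,
 loc(p,(150,70),.0695)[0]-.0645, loc(p,(300,90),.0695)[0]-.0645,
 loc(p,(130,52),.0755)[1]-.124, loc(p,(93,262),.0755)[1]-.124]
r=least_squares(full,[.565,-.09,-.19],loss="soft_l1"); p=r.x
print(p,full(p).round(1))
for n,uv,z in[("clip px",(328,150),.138),("lip near L",(93,262),.0755),("lip near R",(280,298),.0755),("lip far L",(130,52),.0755),("traylip far L",(345,72),.106),("traylip far R",(510,97),.106),("near L",(308,295),.106)]: print(n,(1e3*loc(p,uv,z)).round(1))
W=lambda L:np.c_[p[0]+np.cos(p[2])*L[:,0]-np.sin(p[2])*L[:,1],p[1]+np.sin(p[2])*L[:,0]+np.cos(p[2])*L[:,1],L[:,2]]
pts=[]
def quad(x,y0,y1,z): return np.array([[-x,y0,z],[x,y0,z],[x,y1,z],[-x,y1,z]])/1e3
Q=[quad(60,-108,-8,102),quad(57,-105,-11,73),quad(64.5,8,124,69.5),quad(75,-120,120,6),np.array([[-9,-14.5,138],[9,-14.5,138],[9,-4.5,138],[-9,-4.5,138]])/1e3]
ims=[]
for cam,(x0,y0,w,h,f) in((c,(215,125,140,100,2.8)),(s,(215,160,160,140,2.4))):
    im=cv2.cvtColor(cam["color"],cv2.COLOR_RGB2BGR)[y0:y0+h,x0:x0+w]; im=cv2.resize(im,None,fx=f,fy=f,interpolation=cv2.INTER_CUBIC)
    for q,col in zip(Q,[(0,255,0),(0,255,255),(0,0,255),(255,0,255),(255,255,0)]):
        cv2.polylines(im,[((proj(cam,W(q))-[x0,y0])*f).astype(int)],True,col,1)
    ims.append(im)
H=max(i.shape[0] for i in ims); cv2.imwrite("pics/ov.png",np.hstack([cv2.copyMakeBorder(i,0,H-i.shape[0],0,0,0) for i in ims]))
d=lambda u,v,z:ray(c,(130+(u-540)/5,205+v/5),z)
a,b,m=d(635,72,.015),d(680,180,.015),d(652,113,.03)
print("dreidel tip",a,"stem",b,"len",np.linalg.norm(a-b),"body",m, "yaw",np.arctan2(*(a-b)[1::-1]))
print("clip",W(np.array([[0,-.0095,.122]])))
```

```text
[ 0.5579434  -0.08760999 -0.17156815] [-0.2  3.2  2.6  0.1 -0.2  0.4 -3.7 -2.4]
clip px [11.8 -7. ]
lip near L [-59.7 121.6]
lip near R [-65.    8.3]
lip far L [ 71.9 120.3]
traylip far L [ 68.5 -10.4]
traylip far R [  67.3 -107.9]
near L [-66.3  -7.7]
dreidel tip [0.47687989 0.2853731  0.015     ] stem [0.42203834 0.26136524 0.015     ] len 0.05986628946468178 body [0.45403195 0.27163527 0.03      ] yaw 0.41263516520922533
clip [[ 0.55632149 -0.09697051  0.122     ]]
```

View pics/ov.png

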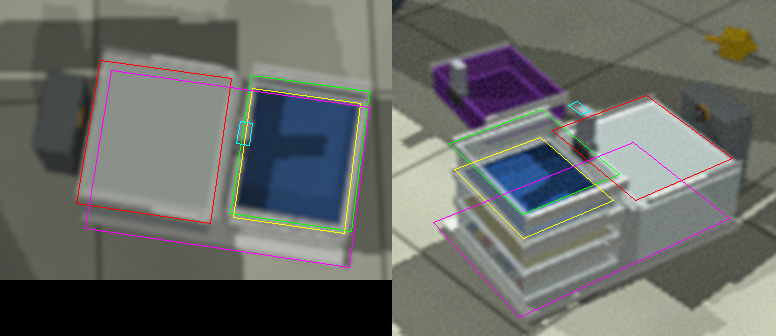

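Run:
```python
from h import *
c=ctrl.camera("wrist");t=np.array(ctrl.read_state()["position"]);o=np.array(c["origin"])
print(o-t, rot(c["attitude"]).apply([0,0,-1]),c["intrinsics"][0][0], tool(o-t))
print("centre ray hits z=.1 at rel", (ray(c,(280,210),.1)-t))
print("tool shift to clip xy", tool(np.array([.556,-.097,.252])-t))
```

```text
[-0.06445548  0.02033135  0.1201731 ] [ 0.25667819 -0.08285092 -0.96293927] 306.2962238322557 [ 0.06758623 -0.00015964 -0.12017289]
centre ray hits z=.1 at rel [ 0.00983375 -0.00409684 -0.15294498]
tool shift to clip xy [-0.55936833 -0.59940758  0.0013285 ]
```

The manual's scale: shifts go in units of 100 mm and turns go in units of 0.25 rad. Converting my numbers, -0.03 m is -0.3, -0.028 m is -0.28.

```bash
echo '[[[-0.28,-0.3,0],0,0.085],[[-0.28,-0.3,0],0,0.085],[[-0.28,-0.3,0],0,0.085],[[-0.28,-0.3,0],0,0.085],[[-0.28,-0.3,0],0,0.085]]' > rows.txt && python3 -m creep rows.txt; echo '[[[-0.28,-0.3,0],0,0.085],[[-0.28,-0.3,0],0,0.085],[[-0.28,-0.3,0],0,0.085],[[-0.28,-0.3,0],0,0.085],[[0,0,0],0,0.085]]' > rows.txt && python3 -m creep rows.txt
python3 - <<'E'
from h import *
import pickle
c=ctrl.camera("wrist");pickle.dump(c,open("d.pkl","wb"))
cv2.imwrite("pics/w0.png",cv2.cvtColor(c["color"],cv2.COLOR_RGB2BGR))
E
echo '[[[-0.28,-0.3,0],0,0.085],[[-0.28,-0.3,0],0,0.085],[[-0.28,-0.3,0],0,0.085],[[-0.28,-0.3,0],0,0.085],[[-0.28,-0.3,0],0,0.085]]' > rows.txt && python3 -m creep rows.txt; echo '[[[-0.28,-0.3,0],-0.18,0.085],[[-0.28,-0.3,0],-0.18,0.085],[[-0.28,-0.3,0],-0.18,0.085],[[-0.28,-0.3,0],0,0.085],[[0,0,0],0,0.085]]' > rows.txt && python3 -m creep rows.txt
python3 - <<'E'
from h import *
import pickle
c=ctrl.camera("wrist");pickle.dump(c,open("w.pkl","wb"))
im=cv2.cvtColor(c["color"],cv2.COLOR_RGB2BGR); cv2.imwrite("pics/w1.png",cv2.resize(im,(784,588),interpolation=cv2.INTER_CUBIC))
print(c["origin"],c["attitude"]);s=ctrl.read_state();print(s["position"],yaw())
E
```

```text
t: 0.72
position: [0.2925, 0.4564, 0.2533]
ee_rot: [0.0, 0.153, 0.988, 0.0]
wrist_force: [1.6, 1.1, 0.3]
opening: 0.0852
grasp_force: 0.0
t: 1.13
position: [0.3663, 0.3018, 0.2535]
ee_rot: [0.001, 0.159, 0.987, -0.002]
wrist_force: [1.0, -0.3, -0.3]
opening: 0.0856
grasp_force: 0.0
t: 1.6
position: [0.4511, 0.1243, 0.2536]
ee_rot: [0.0, 0.152, 0.988, 0.0]
wrist_force: [1.2, 0.8, 0.0]
opening: 0.0848
grasp_force: 0.0
t: 2.02
position: [0.5344, -0.0254, 0.2539]
ee_rot: [0.002, 0.091, 0.996, -0.002]
wrist_force: [-0.4, -1.2, -0.0]
opening: 0.085
grasp_force: 0.0
[ 0.46737868 -0.01285287  0.37384656] [ 0.76108025 -0.10775067 -0.08699744  0.6337019 ]
[ 0.53271735 -0.02154189  0.25336703] 2.96325293595408
```

View pics/w1.png

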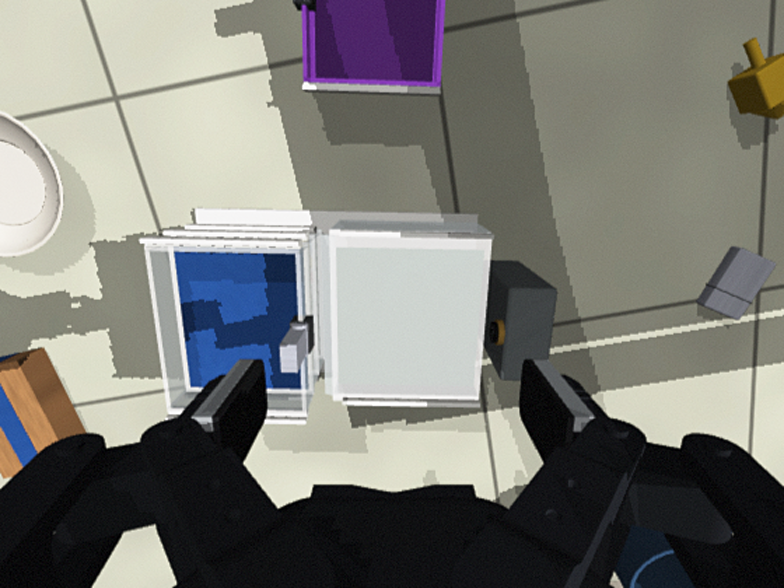

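View pics/w0.png

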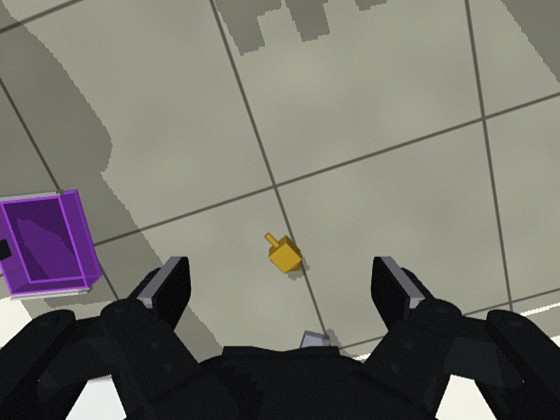

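Wrist view w1 (scaled by 1.4): blue floor corners near (175,252) and (195,390), ledge deck end on the line (490,235)–(480,400), clip top near (291,357), plunger at (497,333). In w0 the dreidel's body is at (284,254) with its stem end at (267,236). I'll refit the stand from the wrist view.

Run:
```python
from h import *
import pickle
from scipy.optimize import least_squares
c=pickle.load(open("w.pkl","rb"))
def loc(p,uv,z):
    w=ray(c,np.array(uv)/1.4,z)[:2]-p[:2]; t=p[2]; return np.array([np.cos(t)*w[0]+np.sin(t)*w[1],-np.sin(t)*w[0]+np.cos(t)*w[1]])
full=lambda p:1e3*np.r_[loc(p,(195,390),.073)-[.057,-.105],loc(p,(175,252),.073)-[-.057,-.105],loc(p,(298,388),.073)[0]-.057,
 loc(p,(345,398),.0695)[0]-.0645,loc(p,(475,398),.0695)[0]-.0645,loc(p,(491,240),.0695)[1]-.124,loc(p,(481,400),.0695)[1]-.124]
r=least_squares(full,[.565,-.09,-.17],loss="soft_l1"); p=r.x
print(p,full(p).round(1)); np.save("p.npy",p)
for n,uv,z in[("clip",(291,357),.138),("plunger",(497,333),.088),("plate NW",(195,209),.006),("plate NE",(477,215),.006),("bump top",(555,290),.096),("bump top",(519,380),.096),("traylip",(142,240),.106)]: print(n,(1e3*loc(p,uv,z)).round(1))
W=lambda L:np.c_[p[0]+np.cos(p[2])*L[:,0]-np.sin(p[2])*L[:,1],p[1]+np.sin(p[2])*L[:,0]+np.cos(p[2])*L[:,1],L[:,2]]
q=lambda x,y0,y1,z: np.array([[-x,y0,z],[x,y0,z],[x,y1,z],[-x,y1,z]])/1e3
f=1.4;im=cv2.resize(cv2.cvtColor(c["color"],cv2.COLOR_RGB2BGR),(784,588),interpolation=cv2.INTER_CUBIC)[190:440,120:570].copy()
for k,col in((q(60,-108,-8,102),(0,255,0)),(q(57,-105,-11,73),(0,255,255)),(q(64.5,8,124,69.5),(0,0,255)),(q(75,-120,120,6),(255,0,255)),(q(9,-14.5,-4.5,138),(255,255,0)),(q(35,132,166,96),(255,0,0))):
    cv2.polylines(im,[(proj(c,W(k))*1.4-[120,190]).astype(int)],True,col,1)
cv2.imwrite("pics/ov2.png",cv2.resize(im,None,fx=1.7,fy=1.7))
clip=W(np.array([[0,-.0095,.122]]))[0];print("clip",clip)
st=ctrl.read_state();print("tool shift to clip",tool(clip-st["position"]),"yaw err y-axis",np.arctan2(np.cos(p[2]),-np.sin(p[2]))-(yaw()-np.pi/2))
d=pickle.load(open("d.pkl","rb"))
hsv=cv2.cvtColor(d["color"],cv2.COLOR_RGB2HSV);m=cv2.inRange(hsv,(15,130,60),(35,255,255))
n,l,ss,ce=cv2.connectedComponentsWithStats(m);i=1+np.argmax(ss[1:,4]);print(ss[i],ce[i],ray(d,ce[i],.02))
print("stem end",ray(d,(267,236),.015),"tip",ray(d,(294,273),.015))
```

```text
[ 0.56577514 -0.08504551 -0.18337595] [-0.7  2.3  3.9  1.8 -2.7  0.5  0.1 -2.1 -1.9]
clip [-1.8 -8.7]
plunger [  2.2 126.2]
plate NW [ -77.4 -115.9]
plate NE [-72.6 123.1]
bump top [-31.9 161. ]
bump top [ 34.9 142.3]
traylip [ -67.  -105.8]
clip [ 0.56404282 -0.09438623  0.122     ]
tool shift to clip [-0.0435408  -0.06592623  0.13154015] yaw err y-axis -0.005036236654430537
[265 233  37  40 905] [284.20773481 253.79779006] [0.45425473 0.2766048  0.02      ]
stem end [0.42675519 0.26305878 0.015     ] tip [0.48599149 0.27956696 0.015     ]
```

View pics/ov2.png

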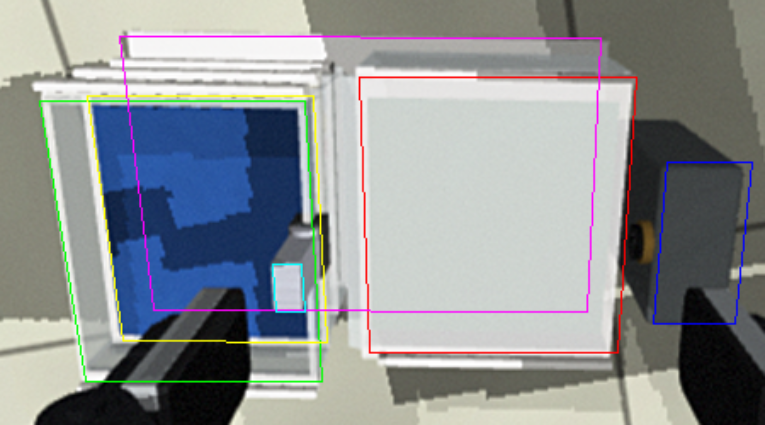

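```bash
echo '[[[-0.22,-0.33,0],0,0.06],[[-0.22,-0.33,0],0,0.06],[[0,0,0.3],0,0.06],[[0,0,0.3],0,0.06],[[0,0,0],0,0.06]]' > rows.txt && python3 -m creep rows.txt
python3 - <<'E'
from h import *
import pickle
p=np.load("p.npy");st=ctrl.read_state()
clip=np.array([p[0]+np.sin(p[2])*.0095,p[1]-np.cos(p[2])*.0095,.128])
print(st["position"],tool(clip-st["position"]),yaw()-np.pi/2-(np.pi/2+p[2]))
c=ctrl.camera("wrist");pickle.dump(c,open("w2.pkl","wb"));im=cv2.cvtColor(c["color"],cv2.COLOR_RGB2BGR)
uv=proj(c,clip+[0,0,.01])[0];print(uv)
cv2.circle(im,tuple(uv.astype(int)),2,(0,0,255),-1)
cv2.imwrite("pics/w2.png",im)
E
```

```text
t: 2.48
position: [0.5597, -0.0882, 0.188]
ee_rot: [-0.006, 0.085, 0.996, 0.0]
wrist_force: [-1.0, 0.9, -0.7]
opening: 0.0599
grasp_force: 0.0
[ 0.55967077 -0.08823105  0.18795422] [-0.00601365 -0.00531673  0.05989222] 0.01330697028264094
[272.23557088 249.75291444]
```

View pics/w2.png

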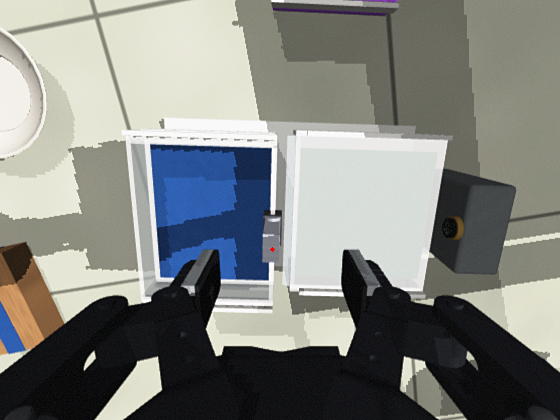

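The clip's top is at about (272,250), right on the predicted point, and clear between the fingers. Descending to grip it.

To row units: -0.006 m is -0.06, -0.005 m is -0.05, 0.005 rad is 0.02.

```bash
echo '[[[-0.06,-0.05,0.2],0.02,0.05],[[0,0,0.2],0,0.05],[[0,0,0.2],0,0.05],[[0,0,0],0,0.05],[[0,0,0],0,0.05]]' > rows.txt && python3 -m creep rows.txt 30; echo '[[[0,0,0],0,0.025],[[0,0,0],0,0.015],[[0,0,0],0,0.005],[[0,0,0],0,0.0],[[0,0,0],0,0.0]]' > rows.txt && python3 -m creep rows.txt 30;  python3 - <<'E'
from h import *
p=np.load("p.npy");st=ctrl.read_state();w=np.array(st["position"])[:2]-p[:2];t=p[2]
print("stand xy",np.cos(t)*w[0]+np.sin(t)*w[1],-np.sin(t)*w[0]+np.cos(t)*w[1],yaw()-np.pi/2-(np.pi/2+t), "tool dir of stand y",tool([-np.sin(t),np.cos(t),0]))
E
```

```text
t: 2.95
position: [0.5686, -0.0952, 0.1342]
ee_rot: [0.0, 0.087, 0.996, 0.0]
wrist_force: [0.1, 0.5, -0.3]
opening: 0.0499
grasp_force: 0.0
t: 3.37
position: [0.5689, -0.0965, 0.1348]
ee_rot: [0.001, 0.089, 0.996, 0.001]
wrist_force: [-1.3, 1.5, 6.8]
opening: 0.0095
grasp_force: 30.4
stand xy 0.005194039561927976 -0.01064662370373216 0.006055502026453219 tool dir of stand y [-0.00605545  0.99998092  0.0012196 ]
```

The grip is 5 mm off in x and 6 mm high. I'll regrip it centred.

```bash
echo '[[[0,0,0],0,0.03],[[0,0,0],0,0.03],[[0.05,0,0.05],0,0.03],[[0,0,0],0,0.03],[[0,0,0],0,0.03]]' > rows.txt && python3 -m creep rows.txt 30; echo '[[[0,0,0],0,0.015],[[0,0,0],0,0.005],[[0,0,0],0,0.0],[[0,0,0],0,0.0]]' > rows.txt && python3 -m creep rows.txt 30;  cat > where.py <<'E'
from h import *
p=np.load("p.npy");st=ctrl.read_state();w=np.array(st["position"])[:2]-p[:2];t=p[2];f=np.array(st["wrist_force"])
print("stand x %.1f y %.1f mm z %.1f"%(1e3*(np.cos(t)*w[0]+np.sin(t)*w[1]),1e3*(-np.sin(t)*w[0]+np.cos(t)*w[1]),1e3*st["position"][2]),"yawerr %.4f"%(yaw()-np.pi/2-(np.pi/2+t)),"F stand x %.1f y %.1f z %.1f"%(np.cos(t)*f[0]+np.sin(t)*f[1],-np.sin(t)*f[0]+np.cos(t)*f[1],f[2]),"grip",st["grasp_force"])
E
python3 where.py
```

```text
t: 3.78
position: [0.5623, -0.0958, 0.1276]
ee_rot: [-0.001, 0.088, 0.996, 0.0]
wrist_force: [-0.3, 1.0, 0.2]
opening: 0.0301
grasp_force: 0.0
t: 4.12
position: [0.5633, -0.0956, 0.1283]
ee_rot: [0.0, 0.088, 0.996, 0.0]
wrist_force: [-0.2, 1.1, 0.5]
opening: 0.0096
grasp_force: 37.5
stand x -0.5 y -10.8 mm z 128.3 yawerr 0.0069 F stand x -0.4 y 1.0 z 0.5 grip 37.48953099246137
```

To row units: 0.01 m is 0.1.

```bash
echo '[[[0,0.1,0],0,0],[[0,0.1,0],0,0],[[0,0.1,0],0,0],[[0,0.1,0],0,0]]' > rows.txt && python3 -m creep rows.txt; python3 where.py;  echo '[[[0,0.12,0],0,0],[[0,0.12,0],0,0],[[0,0.12,0],0,0],[[0,0.06,0],0,0],[[0,0,0],0,0]]' > rows.txt && python3 -m creep rows.txt; python3 where.py
```

```text
t: 4.45
position: [0.5704, -0.0552, 0.1282]
ee_rot: [-0.0, 0.088, 0.996, -0.0]
wrist_force: [-0.7, -1.9, 0.8]
opening: 0.0099
grasp_force: 37.5
stand x -0.9 y 30.2 mm z 128.2 yawerr 0.0073 F stand x -0.3 y -2.0 z 0.8 grip 37.48247094161343
t: 4.87
position: [0.5781, -0.0116, 0.1283]
ee_rot: [0.0, 0.087, 0.996, 0.001]
wrist_force: [0.6, 2.5, 1.1]
opening: 0.0096
grasp_force: 37.8
stand x -1.2 y 74.4 mm z 128.3 yawerr 0.0101 F stand x 0.1 y 2.5 z 1.1 grip 37.753177107078955
```

To row units: 0.005 m is 0.05, 0.003 m is 0.03.

```bash
echo '[[[0,0.05,0],0,0],[[0,0.05,0],0,0],[[0,0.05,0],0,0],[[0,0.03,0],0,0],[[0,0.01,0],0,0]]' > rows.txt && python3 -m creep rows.txt; python3 where.py;  echo '[[[0,0.01,0],0,0],[[0,0.01,0],0,0],[[0,0.01,0],0,0],[[0,0.01,0],0,0],[[0,0.01,0],0,0]]' > rows.txt && python3 -m creep rows.txt; python3 where.py
```

```text
t: 5.28
position: [0.5807, 0.0044, 0.1279]
ee_rot: [-0.0, 0.088, 0.996, 0.0]
wrist_force: [-0.4, -0.6, -2.9]
opening: 0.0095
grasp_force: 37.1
stand x -1.6 y 90.7 mm z 127.9 yawerr 0.0070 F stand x -0.3 y -0.6 z -2.9 grip 37.12371521978639
t: 5.7
position: [0.5817, 0.0086, 0.1282]
ee_rot: [-0.0, 0.088, 0.996, 0.0]
wrist_force: [0.2, 0.2, -2.6]
opening: 0.0097
grasp_force: 37.0
stand x -1.4 y 95.0 mm z 128.2 yawerr 0.0063 F stand x 0.2 y 0.3 z -2.6 grip 36.98124545335304
```

To row units: 0.001 m is 0.01.

```bash
echo '[[[0,0.01,0],0,0],[[0,0.01,0],0,0],[[0,0.01,0],0,0]]' > rows.txt && python3 -m creep rows.txt; python3 where.py
```

```text
t: 5.95
position: [0.5823, 0.0116, 0.1283]
ee_rot: [-0.0, 0.088, 0.996, 0.0]
wrist_force: [1.0, 0.0, -3.8]
opening: 0.0095
grasp_force: 37.0
stand x -1.4 y 98.0 mm z 128.3 yawerr 0.0066 F stand x 1.0 y 0.2 z -3.8 grip 36.98144214518834
```

It now hangs from the gripper because the ledge is 0.5 mm lower. I'll lower it slightly and creep on.

```bash
echo '[[[0,0,0.006],0,0],[[0,0.01,0],0,0],[[0,0.01,0],0,0],[[0,0.01,0],0,0],[[0,0,0],0,0]]' > rows.txt && python3 -m creep rows.txt; python3 where.py
```

```text
t: 6.37
position: [0.583, 0.0144, 0.1278]
ee_rot: [0.0, 0.088, 0.996, -0.0]
wrist_force: [0.3, -0.8, -1.3]
opening: 0.0092
grasp_force: 37.3
stand x -1.2 y 100.9 mm z 127.8 yawerr 0.0066 F stand x 0.4 y -0.8 z -1.3 grip 37.30724433611613
```

To row units: 0.001 m is 0.01.

```bash
echo '[[[0,0.01,0],0,0],[[0,0.01,0],0,0],[[0,0.01,0],0,0],[[0,0,0],0,0]]' > rows.txt && python3 -m creep rows.txt; python3 where.py
```

```text
t: 6.7
position: [0.5835, 0.0174, 0.1278]
ee_rot: [0.0, 0.088, 0.996, 0.0]
wrist_force: [-0.7, -1.3, -0.8]
opening: 0.0094
grasp_force: 37.5
stand x -1.2 y 104.0 mm z 127.8 yawerr 0.0067 F stand x -0.4 y -1.4 z -0.8 grip 37.45983095490374
```

To row units: 0.001 m is 0.01.

```bash
echo '[[[0,0.01,0],0,0],[[0,0.01,0],0,0],[[0,0.01,0],0,0],[[0,0,0],0,0]]' > rows.txt && python3 -m creep rows.txt; python3 where.py
```

```text
t: 7.03
position: [0.5841, 0.0205, 0.1278]
ee_rot: [0.0, 0.088, 0.996, 0.0]
wrist_force: [-0.5, -1.1, -0.7]
opening: 0.0095
grasp_force: 37.6
stand x -1.2 y 107.1 mm z 127.8 yawerr 0.0067 F stand x -0.3 y -1.2 z -0.7 grip 37.60366077418439
```

```bash
echo '[[[0,0.01,0],0,0],[[0,0.01,0],0,0],[[0,0.01,0],0,0]]' > rows.txt && python3 -m creep rows.txt; python3 where.py
```

```text
t: 7.28
position: [0.5845, 0.0231, 0.1278]
ee_rot: [0.0, 0.088, 0.996, -0.0]
wrist_force: [-1.0, -3.3, 0.7]
opening: 0.0095
grasp_force: 37.7
stand x -1.3 y 109.7 mm z 127.8 yawerr 0.0064 F stand x -0.4 y -3.4 z 0.7 grip 37.73207607970107
```

To row units: 0.001 m is 0.01.

```bash
echo '[[[0,0.01,0],0,0],[[0,0.01,0],0,0]]' > rows.txt && python3 -m creep rows.txt; python3 where.py
```

```text
t: 7.45
position: [0.5849, 0.0252, 0.1278]
ee_rot: [0.0, 0.088, 0.996, -0.0]
wrist_force: [-1.3, -2.5, 1.4]
opening: 0.0094
grasp_force: 37.8
stand x -1.3 y 111.8 mm z 127.8 yawerr 0.0065 F stand x -0.9 y -2.7 z 1.4 grip 37.809466919861734
```

To row units: 0.001 m is 0.01.

```bash
echo '[[[0,0.01,0],0,0],[[0,0.01,0],0,0]]' > rows.txt && python3 -m creep rows.txt; python3 where.py
```

```text
t: 7.62
position: [0.5853, 0.0271, 0.1278]
ee_rot: [0.0, 0.088, 0.996, -0.0]
wrist_force: [-0.5, -3.4, 0.9]
opening: 0.0093
grasp_force: 37.9
stand x -1.3 y 113.8 mm z 127.8 yawerr 0.0065 F stand x 0.2 y -3.4 z 0.9 grip 37.882669328246266
```

```bash
echo '[[[0,0.01,0],0,0],[[0,0,0],0,0]]' > rows.txt && python3 -m creep rows.txt; python3 where.py
```

```text
t: 7.78
position: [0.5854, 0.0284, 0.1278]
ee_rot: [0.0, 0.088, 0.996, 0.0]
wrist_force: [-0.2, -2.5, 2.7]
opening: 0.0096
grasp_force: 37.9
stand x -1.3 y 115.1 mm z 127.8 yawerr 0.0068 F stand x 0.3 y -2.5 z 2.7 grip 37.94555990723893
```

To row units: 0.001 m is 0.01.

```bash
echo '[[[0,0.01,0],0,0],[[0,0,0],0,0]]' > rows.txt && python3 -m creep rows.txt; python3 where.py
```

```text
t: 7.95
position: [0.5856, 0.0292, 0.1278]
ee_rot: [0.0, 0.088, 0.996, 0.0]
wrist_force: [-0.1, -2.1, 2.1]
opening: 0.0092
grasp_force: 38.0
stand x -1.3 y 115.9 mm z 127.8 yawerr 0.0067 F stand x 0.3 y -2.1 z 2.1 grip 38.01891004841309
```

```bash
echo '[[[0,0.01,0],0,0],[[0,0.01,0],0,0]]' > rows.txt && python3 -m creep rows.txt; python3 where.py
```

```text
t: 8.12
position: [0.5857, 0.0295, 0.1278]
ee_rot: [-0.0, 0.089, 0.996, -0.001]
wrist_force: [-1.9, -8.5, 4.0]
opening: 0.0094
grasp_force: 38.2
stand x -1.3 y 116.3 mm z 127.8 yawerr 0.0059 F stand x -0.4 y -8.7 z 4.0 grip 38.20036302669905
```

To row units: 0.001 m is 0.01.

```bash
echo '[[[0,0.01,0],0,0],[[0,0.01,0],0,0]]' > rows.txt && python3 -m creep rows.txt; python3 where.py
```

```text
t: 8.28
position: [0.5857, 0.0297, 0.1278]
ee_rot: [-0.0, 0.089, 0.996, -0.002]
wrist_force: [-2.4, -11.0, 4.6]
opening: 0.0096
grasp_force: 38.4
stand x -1.3 y 116.5 mm z 127.8 yawerr 0.0050 F stand x -0.3 y -11.2 z 4.6 grip 38.369976751855575
```

The tier has hit the stop: y force −11 N at y = 116 mm, with about 2 N of that friction. I'll ease off a little, hold, then release.

To row units: -0.001 m is -0.01.

```bash
echo '[[[0,-0.01,0],0,0],[[0,0,0],0,0],[[0,0,0],0,0]]' > rows.txt && python3 -m creep rows.txt; python3 where.py
```

```text
t: 8.53
position: [0.5857, 0.0296, 0.1278]
ee_rot: [-0.0, 0.089, 0.996, -0.001]
wrist_force: [-1.8, -8.1, 3.2]
opening: 0.0098
grasp_force: 38.2
stand x -1.3 y 116.3 mm z 127.8 yawerr 0.0051 F stand x -0.3 y -8.3 z 3.2 grip 38.2406182482373
```

To row units: -0.001 m is -0.01.

```bash
echo '[[[0,-0.01,0],0,0],[[0,-0.01,0],0,0],[[0,0,0],0,0.04],[[0,0,0],0,0.04],[[0,0,0],0,0.04]]' > rows.txt && python3 -m creep rows.txt; python3 where.py; echo '[[[0,0,-0.2],0,0.05],[[0,0,-0.4],0,0.05],[[0,0,-0.4],0,0.07],[[0,0,-0.2],0,0.085],[[0,0,0],0,0.085]]' > rows.txt && python3 -m creep rows.txt; python3 where.py
python3 - <<'E'
from h import *
import pickle
c=ctrl.camera("wrist");pickle.dump(c,open("w3.pkl","wb"))
cv2.imwrite("pics/w3.png",cv2.resize(cv2.cvtColor(c["color"],cv2.COLOR_RGB2BGR),(784,588),interpolation=cv2.INTER_CUBIC))
E
```

```text
t: 8.95
position: [0.5854, 0.0318, 0.1273]
ee_rot: [-0.0, 0.088, 0.996, 0.001]
wrist_force: [-0.7, 0.1, -0.4]
opening: 0.0402
grasp_force: 0.0
stand x -2.0 y 118.5 mm z 127.3 yawerr 0.0081 F stand x -0.7 y -0.0 z -0.4 grip 0.0
t: 9.37
position: [0.5886, 0.0312, 0.2531]
ee_rot: [0.005, 0.088, 0.996, 0.002]
wrist_force: [1.0, -0.3, 0.6]
opening: 0.0833
grasp_force: 0.0
stand x 1.2 y 118.4 mm z 253.1 yawerr 0.0076 F stand x 1.1 y -0.1 z 0.6 grip 0.0
```

View pics/w3.png

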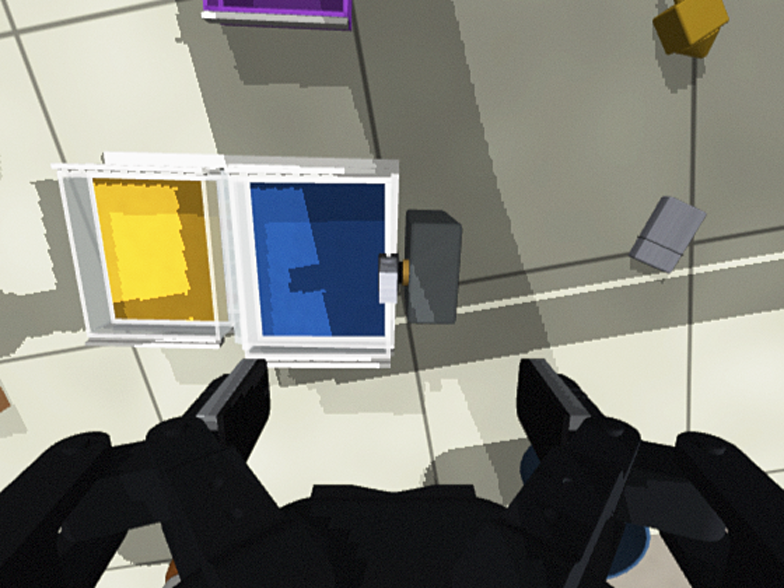

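The tier now rests on the ledge against the plunger (plunger at (405,270) in w3), and the yellow middle tier at (155,250) is uncovered. On to the dreidel.

```bash
echo '[[[0.25,0.31,0],0,0.085],[[0.25,0.31,0],0,0.085],[[0.25,0.31,0],0,0.085],[[0.25,0.31,0],0,0.085],[[0.25,0.31,0],0,0.085]]' > rows.txt && python3 -m creep rows.txt >/dev/null; echo '[[[0.25,0.31,0],0,0.085],[[0.24,0.3,0],0,0.085],[[0,0,0],-0.48,0.085],[[0,0,0],-0.48,0.085],[[0,0,0],-0.48,0.085]]' > rows.txt && python3 -m creep rows.txt; echo '[[[0,0,0.3],-0.4,0.085],[[0,0,0.3],0,0.085],[[0,0,0],0,0.085]]' > rows.txt && python3 -m creep rows.txt
python3 - <<'E'
from h import *
import pickle
c=ctrl.camera("wrist");pickle.dump(c,open("d2.pkl","wb"))
im=c["color"];hsv=cv2.cvtColor(im,cv2.COLOR_RGB2HSV);m=cv2.inRange(hsv,(15,130,60),(35,255,255))
n,l,ss,ce=cv2.connectedComponentsWithStats(m);i=1+np.argmax(ss[1:,4]);x,y,w,h,A=ss[i];print(ss[i],ce[i],ray(c,ce[i],.018),yaw())
x0,y0=x-20,y-20;cr=im[max(y0,0):y+h+20,max(x0,0):x+w+20];f=500//max(cr.shape[:2]);print("crop",max(x0,0),max(y0,0),f)
cv2.imwrite("pics/d2.png",cv2.resize(cv2.cvtColor(cr,cv2.COLOR_RGB2BGR),None,fx=f,fy=f,interpolation=cv2.INTER_CUBIC))
E
```

```text
t: 10.25
position: [0.4503, 0.2746, 0.2457]
ee_rot: [-0.002, -0.096, 0.995, -0.001]
wrist_force: [0.9, -0.2, -0.3]
opening: 0.0847
grasp_force: 0.0
t: 10.5
position: [0.4478, 0.2715, 0.1813]
ee_rot: [-0.006, -0.142, 0.99, -0.003]
wrist_force: [-0.7, -0.5, -1.0]
opening: 0.0853
grasp_force: 0.0
[ 267  172   35   65 1424] [284.20365169 207.43328652] [0.45547794 0.27606196 0.018     ] -2.858052004253011
crop 247 152 4
```

View pics/d2.png

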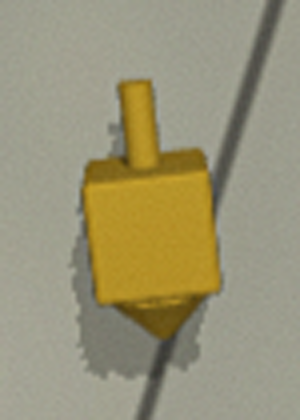

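The crop shows the body's top face with corners (85,185), (213,178), (219,290), (98,303), stem end at (135,82) and tip at (165,338).

Run:
```python
from h import *
import pickle
c=pickle.load(open("d2.pkl","rb"));g=lambda u,v,z:ray(c,(247+u/4-.4,152+v/4-.4),z)
q=np.array([g(*k,.03) for k in((85,185),(213,178),(219,290),(98,303))]);print(np.linalg.norm(q-np.roll(q,1,0),axis=1))
ctr=q.mean(0);a=(q[3]+q[2]-q[0]-q[1]);b=q[0]+q[3]-q[1]-q[2]
s,t=g(135,82,.015),g(165,338,.015);ax=t-s
print(ctr,"yaw sides",np.arctan2(a[1],a[0]),"cross",np.arctan2(b[1],b[0])+np.pi/2,"axis",np.arctan2(ax[1],ax[0]),np.linalg.norm(ax),"origin by axis",s+ax*35/64)
st=ctrl.read_state();print(tool([ctr[0],ctr[1],.026]-np.array(st["position"])),"tool x yaw+pi",yaw()+np.pi, st["joint_pos"])
```

```text
[0.02845224 0.02921217 0.02681419 0.02843989]
[0.4560124 0.2769225 0.03     ] yaw sides 0.366048889454414 cross 0.36815389792637165 axis 0.39930805411688086 0.06432951945057103 origin by axis [0.45665433 0.27678621 0.015     ]
[-0.00907229  0.00313143  0.15789128] tool x yaw+pi 0.283540649336782 [-0.76863521  0.30627345  0.17569169  1.96516693 -0.06831738  0.88521779
  1.29718043]
```

```bash
echo '[[[-0.09,0.03,0.1],-0.36,0.085],[[0,0,0.35],0,0.07],[[0,0,0.35],0,0.07],[[0,0,0.35],0,0.07],[[0,0,0],0,0.07]]' > rows.txt && python3 -m creep rows.txt 25; python3 -c "
from h import *
s=ctrl.read_state();print(tool([.4563,.2769,.026]-np.array(s['position'])),yaw()+np.pi)"
```

```text
t: 10.97
position: [0.4567, 0.2771, 0.0679]
ee_rot: [-0.005, -0.186, 0.983, -0.002]
wrist_force: [-0.6, 0.2, -0.2]
opening: 0.0702
grasp_force: 0.0
[-6.89181829e-06  4.75285234e-05  4.19415153e-02] 0.37348889462058255
```

To row units: 0.022 m is 0.22, 0.018 m is 0.18.

```bash
echo '[[[0,0,0.22],0,0.06],[[0,0,0.18],0,0.06],[[0,0,0],0,0.05],[[0,0,0],0,0.02],[[0,0,0],0,0.02]]' > rows.txt && python3 -m creep rows.txt 25; echo '[[[0,0,0],0,0.015],[[0,0,0],0,0.015],[[0,0,-0.3],0,0.015],[[0,0,-0.4],0,0.015],[[0,0,-0.4],0,0.015]]' > rows.txt && python3 -m creep rows.txt 25
```

```text
t: 11.38
position: [0.4615, 0.2798, 0.035]
ee_rot: [0.001, -0.185, 0.983, 0.001]
wrist_force: [0.5, -0.5, 1.9]
opening: 0.0292
grasp_force: 24.7
t: 11.8
position: [0.4595, 0.2783, 0.144]
ee_rot: [-0.001, -0.185, 0.983, -0.0]
wrist_force: [-0.0, 1.7, 0.1]
opening: 0.0296
grasp_force: 24.9
```

The manual's scale: shifts go in units of 100 mm and turns go in units of 0.25 rad. Converting my numbers, -0.03 m is -0.3, 0.11 rad is 0.44.

```bash
echo '[[[0,0,-0.3],0,0.015],[[0,0,-0.3],0.44,0.015],[[0,0,0],0.44,0.015],[[0,0,0],0.44,0.015],[[0,0,0],0.44,0.015]]' > rows.txt && python3 -m creep rows.txt; echo '[[[0,0,0],0.44,0.015],[[0,0,0],0,0.015]]' > rows.txt && python3 -m creep rows.txt
cat > tgt.py <<'E'
from h import *
p=np.load("p.npy");t=p[2];y=-.062;s=ctrl.read_state()
T=np.array([p[0]-np.sin(t)*y,p[1]+np.cos(t)*y,s["position"][2]])
print(T,tool(T-s["position"]),"ccw turn needed",t-(yaw()+np.pi),"z",s["position"][2])
E
python3 tgt.py
```

```text
t: 12.22
position: [0.4603, 0.2789, 0.2045]
ee_rot: [0.001, 0.036, 0.999, 0.001]
wrist_force: [0.2, -0.2, -0.9]
opening: 0.0296
grasp_force: 24.9
t: 12.38
position: [0.46, 0.2788, 0.2036]
ee_rot: [0.0, 0.089, 0.996, 0.0]
wrist_force: [-0.7, -0.4, -0.2]
opening: 0.0294
grasp_force: 24.9
[ 0.55446944 -0.146006    0.20355156] [-1.68388158e-01 -4.01290354e-01 -2.61371559e-04] ccw turn needed -6.288030655209482 z 0.20355155521039944
```

To row units: -0.0334 m is -0.334, -0.014 m is -0.14.

```bash
echo '[[[-0.14,-0.334,0],0,0.015],[[-0.14,-0.334,0],0,0.015],[[-0.14,-0.334,0],0,0.015],[[-0.14,-0.334,0],0,0.015],[[-0.14,-0.334,0],0,0.015]]' > rows.txt && python3 -m creep rows.txt>/dev/null; echo '[[[-0.14,-0.334,0],0,0.015],[[-0.14,-0.334,0],0,0.015],[[-0.14,-0.334,0],0,0.015],[[-0.14,-0.334,0],0,0.015],[[-0.14,-0.334,0],0,0.015]]' > rows.txt && python3 -m creep rows.txt>/dev/null;  echo '[[[-0.14,-0.334,0],0,0.015],[[-0.14,-0.334,0],0,0.015],[[0,0,0],0,0.015],[[0,0,0],0,0.015]]' > rows.txt && python3 -m creep rows.txt; python3 tgt.py
```

```text
t: 13.55
position: [0.5548, -0.1482, 0.2031]
ee_rot: [0.0, 0.09, 0.996, -0.0]
wrist_force: [0.4, 0.2, -0.4]
opening: 0.0296
grasp_force: 24.9
[ 0.55446944 -0.146006    0.20313001] [ 7.03384876e-04  2.12978016e-03 -1.98280707e-06] ccw turn needed -6.286944213614852 z 0.20313001053151825
```

To row units: 0.018 m is 0.18, 0.03 m is 0.3.

```bash
echo '[[[0,0.02,0.3],0,0.015],[[0,0,0.3],0,0.015],[[0,0,0.3],0,0.015],[[0,0,0.18],0,0.015],[[0,0,0],0,0.015]]' > rows.txt && python3 -m creep rows.txt; echo '[[[0,0,0.06],0,0.015],[[0,0,0],0,0.015],[[0,0,0],0,0.015]]' > rows.txt && python3 -m creep rows.txt; python3 tgt.py
```

```text
t: 13.97
position: [0.5526, -0.1405, 0.091]
ee_rot: [-0.004, 0.086, 0.996, 0.001]
wrist_force: [0.1, 0.2, 0.2]
opening: 0.0296
grasp_force: 24.9
t: 14.22
position: [0.5563, -0.1431, 0.0899]
ee_rot: [0.001, 0.088, 0.996, 0.0]
wrist_force: [0.6, -0.3, 0.7]
opening: 0.0296
grasp_force: 24.9
[ 0.55446944 -0.146006    0.08994086] [ 1.27901960e-03 -3.21898804e-03 -4.22032376e-06] ccw turn needed -6.290833629634289 z 0.0899408648958367
```

```bash
echo '[[[0,-0.03,0.06],0,0.015],[[0,0,0.05],0,0.015],[[0,0,0],0,0.015],[[0,0,0],0,0.015]]' > rows.txt && python3 -m creep rows.txt; python3 where.py
```

```text
t: 14.55
position: [0.5547, -0.1463, 0.0775]
ee_rot: [-0.0, 0.088, 0.996, 0.0]
wrist_force: [0.1, -0.7, 0.1]
opening: 0.0296
grasp_force: 24.9
stand x 0.3 y -62.3 mm z 77.5 yawerr 0.0064 F stand x 0.2 y -0.7 z 0.1 grip 24.913923740386963
```

1–2 mm above the floor. I'll open narrowly and rise.

To row units: -0.02 m is -0.2, -0.01 m is -0.1.

```bash
echo '[[[0,0,0],0,0.036],[[0,0,0],0,0.042],[[0,0,0],0,0.042],[[0,0,-0.1],0,0.042],[[0,0,-0.2],0,0.042]]' > rows.txt && python3 -m creep rows.txt; echo '[[[0,0,-0.4],0,0.042],[[0,0,-0.4],0,0.042],[[0,0,-0.3],0,0.042],[[0.3,0,-0.2],0,0.042],[[0,0,0],0,0.042]]' > rows.txt && python3 -m creep rows.txt
python3 - <<'E'
from h import *
p=np.load("p.npy");t=p[2]
def loc(c,uv,z):
    w=ray(c,uv,z)[:2]-p[:2];return (1e3*np.array([np.cos(t)*w[0]+np.sin(t)*w[1],-np.sin(t)*w[0]+np.cos(t)*w[1]])).round(1)
c=ctrl.camera("wrist");hsv=cv2.cvtColor(c["color"],cv2.COLOR_RGB2HSV)
for nm,lo,hi,z in(("dark yellow/dreidel+floor",(15,130,40),(35,255,255),.041),("blue",(100,130,40),(125,255,255),.073)):
    m=cv2.inRange(hsv,lo,hi);n,l,ss,ce=cv2.connectedComponentsWithStats(m)
    for i in range(1,n):
        if ss[i,4]>150: x,y,w,h,A=ss[i];print(nm,ss[i],loc(c,(x,y),z),loc(c,(x+w,y+h),z),"mean",loc(c,ce[i],z),"hsv",hsv[l==i].mean(0).round())
W=lambda L:[p[0]+np.cos(t)*L[0]-np.sin(t)*L[1],p[1]+np.sin(t)*L[0]+np.cos(t)*L[1],L[2]]
print("px of expected dreidel top/floor corners",proj(c,[W([-.006,-.062,.071]),W([-.057,-.105,.041]),W([.057,-.011,.041])]).round())
cv2.imwrite("pics/fin.png",cv2.cvtColor(c["color"],cv2.COLOR_RGB2BGR))
e=cv2.Canny(c["color"],40,100)
for k in range(14): pass
u,v=proj(c,[W([-.006,-.062,.071])])[0].astype(int)
for r in range(v-72,v+80,8): print(" ".join("%3d"%hsv[r,q,2] for q in range(u-64,u+64,8)))
E
```

```text
t: 14.97
position: [0.5534, -0.1458, 0.1066]
ee_rot: [-0.002, 0.088, 0.996, 0.0]
wrist_force: [0.6, 0.4, -0.1]
opening: 0.0422
grasp_force: 0.0
t: 15.38
position: [0.5241, -0.142, 0.2429]
ee_rot: [0.003, 0.089, 0.996, 0.001]
wrist_force: [-0.7, -0.4, -1.4]
opening: 0.042
grasp_force: 0.0
dark yellow/dreidel+floor [ 241  164   87   96 7870] [ -54.9 -105.1] [54.9 -8.7] mean [ -3.9 -61. ] hsv [ 23. 200. 194.]
dark yellow/dreidel+floor [ 80 254  38  56 648] [  48.3 -291.9] [ 121.6 -259.1] mean [  81.9 -275. ] hsv [ 15. 136. 194.]
dark yellow/dreidel+floor [ 45 262  44  66 646] [  58.4 -333.9] [ 147.2 -298.3] mean [  99.6 -316.1] hsv [ 15. 136. 191.]
blue [ 370  171   96  102 8369] [-53.1  21.4] [ 54.  131.2] mean [-3.2 70.7] hsv [109. 188. 117.]
blue [  63  248   40   72 1017] [  27.1 -285.5] [ 112.4 -258. ] mean [  68.2 -272.8] hsv [109. 188. 159.]
blue [522 335  38  28 338] [130.6 207. ] [168.5 259.3] mean [144.5 235.2] hsv [106. 141.  59.]
px of expected dreidel top/floor corners [[282. 217.]
 [241. 162.]
 [326. 262.]]
220 222 187 247 247 247 247 247 247 247 247 247 247 176 176 176
13
[... 449 characters left out ...]
 129 237 123 170 171 125 239 240 239 252 162 161 161 103 132
117 129 239 133 131 169 132 238 240 240 130 164 160 156 171 134
135 131 240 132 144 168 165 239 238 239 125 163 160 159 245 132
135 116 217 235 244 252 167  66 193 178 127 161 155 156 240 128
133  69 207 235 246 247 246 247 235 230 120 162 160 160 240 128
130 100   9 235 244 247 247 246 245 246 172 164 156 164 103  95
 54 101  23 236 244 246 246 246 247 246 153 160 154 199  10 102
 98  94  17 141 141 138 138 137 134 132 128 128 128  91  12 101
100  13  11 243 237 238 237 233 234 232 231 230 226  74   8  75
125  11  12 225 228 206 219 231 229 238 238 246 247 150   8  15
 92   5   8 222 227 230 204 203 201 200 199 197 197 202  10  21
```

The dreidel's top face shows where expected, the yellow floor is unmoved (x ±55, y −105 to −9 mm), and the top tier is at y ≈ 69 mm. Handing in.

```bash
echo '[[[0,0,0],0,0.042],[[0,0,0],0,0.042]]' > rows.txt && python3 -m creep rows.txt | tail -3; python3 -c "
from bench import ctrl;print(ctrl.close_job())"
```

```text
wrist_force: [0.3, 0.6, -0.4]
opening: 0.0419
grasp_force: 0.0
the job is handed in; nothing more can be done
None
```

I've handed in the job: the top tier rests on the ledge after pressing the stop (wrist force read 8–11 N, up to about 2.5 N of it friction), and the dreidel lies in the uncovered middle tier; the hand-in returned no verdict.

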